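Load a round plaster mould on the vibrating table

ROBOT

A 7-joint arm with a two-finger parallel gripper is mounted at the origin on the work surface. World frame = base frame: x ahead of the robot, y to its left, z up, the work surface at z = 0. Lengths are in mm, angles in rad, forces in N, time in s.
With the tool pointing down it reaches from about 400 to 750 mm from the base axis. Payload 19.5 kg.
Tool frame: the origin (TCP) lies midway between the tips of the shut fingers; the grasp point (between the pads) lies 19 mm behind it (manip.hold_point_z is the distance from the TCP to the grasp point, in mm); z points along the fingers, y is the direction in which the jaws open and shut (so a half turn about z gives the same grasp; the last joint's range is limited). The gripper opens to 85 mm and grips with 20 to 120 N. Pads are 22 mm wide; open, the fingers measure 114 mm over their backs; the gripper's body (76 mm by 85 mm) begins 54 mm behind the grasp point. The pads swing forward as they close: fully open they stand 13 mm farther back than shut.
Start: joints at [-0.042, 0.707, -0.028, 1.485, 0.022, 0.951, -0.075], TCP at [574.97, 0.003, 196.768] pointing down, gripper open.
Joint ranges: [-2.71, 2.71], [-0.32, 2.16], [-1.57, 1.52], [0, 2.45], [-1.46, 4.6], [0, 2.02], [-2.83, 2.83]. Speed limits (rad/s): [1.89, 1.89, 2.57, 2.57, 3.01, 3.01, 3.01].

INTERFACE

Orientations are given as a 3x3 rotation matrix whose columns are the frame's x, y, z axes.
In Python, from rig import manip gives the robot as it stands.
- The arm moves only by the tool servo_tool, never from a script. Its argument "motion" is a list of rows, each a list of 3 entries, a list of its own where there are three numbers: the opening, from -1 (shut) to 1 (fully open), then the shift along the tool's x, y, z in cm, then the turn about the tool's z in degrees. A call has 1 to 12 rows; each row shifts and turns the commanded pose from where the row before left it, along the tool's axes as they then stand; what a row does not reach is not made up. A row lasts 1/10 s, in which the tool goes at most 50 mm and 8.59 degrees, less where a joint would pass 70% of its speed; a pose out of reach is approached as far as the arm can. A call is refused whole if a number of a shift passes 5 or a number of a turn 8.59, either way. A call with a gripper value outside its range is refused whole. The fingers move at their own pace and stop on an object; "newtons" is the grip in N (left out, the last holds). Time passes only in rows, so rows that do not move let the fingers close. It gives the time, the measured TCP pose, the force and the opening at its end, in the units of the state.
- manip.sense(): the state, without advancing time (a new reading comes with each control period).
- manip.read_camera(name): name is "scene" or "side" or "wrist"; returns (picture, depth): 420x560x3 uint8, red, green, blue; 420x560 float32, mm along the optical axis (not along the pixel's ray), 0 where there is no reading.
- manip.camera_model(name): a dict with "intrinsics" (3x3 intrinsics, pixels), "xyz" and "attitude" of the camera in the world; the wrist camera has in their place "mount" (4x4, takes a point from camera to tool coordinates, whose origin is the TCP and whose axes are the flange's). Camera axes: x right, y up, looking along -z (the intrinsics and any distortion apply to the point x, -y, -z); pixel columns grow to the right and rows downward; lengths in mm; the calibration is good to about 2 mm. A picture is of the moment at which its call begins: read the wrist's pose just before it. camera_model takes no time and is no camera call.
- manip.close_job(): hands the job in, once; it reports no verdict.
Trained networks look in the newest picture that a camera, given by its name, has taken for a name from the list of things; names that differ only in an ending like _2 or _b are one class to them, and where a whole thing is asked for, a point or a joint stands for the part that bears it (a point fixed in the world has none). Each returns a list of dicts, best first, with "score" (0 to 1); they miss things now and then, are a little off and sometimes report something else, mostly with a low value. They report only what shows in the picture. A call takes as long as a camera call. They do not tell look-alikes from the thing itself.
- manip.trace(target, camera): "pixels" (420x560 bool, what is visible of it) and "box" ([left, top, width, height] in pixels, round what is visible of it).
- manip.spot_point(target, camera): "location" ([column, row] in pixels: a listed point, or the origin of a listed thing).
The state is a dict: "clock": time; "q": joint angles; "qvel": joint speeds; "joint_efforts": joint torques, N m; "eef_pos": TCP position; "eef_rot": TCP orientation; "force": force on the tool from outside, world axes, zero at the start; "wrist_torque": the same for the moment, N m; "finger_gap": opening from 0.0 (shut) to 1.0 (fully open).
Only numpy, scipy, OpenCV 4.12 (cv2) and the standard library are available. Lean on these libraries where they do the work, as an engineer would, in place of code of your own. Each camera call takes 0.05 s, during which the arm holds its last target. There are 200 camera calls.

TASK

Load the big round plaster mould on the vibrating table: push it across against the long back fence where it stands, then slide it along the fence, keeping it against the fence all the way, until it meets the rubber-footed bumper screw of the end stop, and bed it there with a steady push of about 12 N for a second. Then swing the keeper arm in behind it and press it up, with about 10 N on its knob for a second, so that it nips the mould against the bumper, and leave it bearing on the mould. The mould is too wide to grip and plaster chips easily, so never press on it with more than 25 N; keep it upright and leave the other things on the deck and the bench where they are.

Things in the scene. Friction and masses are not known exactly. Their poses are not given: they have to be found in the camera images.
- mould_mid (a point): The big mould: an upright plain off-white plaster cylinder, 96 mm in diameter and 78 mm tall, about 0.6 kg, with a thin parting line round its middle, standing loose on the steel deck. This point is its centre, half-way up (39 mm above the deck). It starts off the fence by 15 to 36 mm and 180 to 255 mm short of its final place. Sliding it takes 1.5 to 3.5 N, more where it also rubs on the fence.
- mould: The same mould's body; its origin is the centre of its underside and its z axis points up along the cylinder. It turns freely about z.
- deck: The vibrating table (fixed): a grey cabinet with a level steel deck on rubber mounts, 260 mm (its x) by 500 mm (its y). Origin on the bench under the deck's centre; x points away from the robot to the fence, y to the robot's left, along the fence; the deck's top is at z = 100 mm. It stands with a yaw of up to 0.2 rad either way. The lane along the fence, from the mould to the stop, is free.
- fence: The long back fence fixed to the deck: a dark angle iron 480 mm long, 45 mm high above the deck, 6 mm thick. Origin on its inner face (the face towards the robot, at deck x = 120 mm), half-way along, at deck level. Axes as the deck's. It is rigid.
- stop: The end stop at the right-hand (-y) end of the fence: a dark angle iron 62 mm high and 100 mm wide, square to the fence. Origin at deck level in the middle of its face, which looks to +y, at the mould (deck x = 68, y = -182 mm). A bumper screw with a round black rubber foot, 28 mm wide, sticks out of that face at the height of the mould's centre, in line with it. All rigid.
- bumper_zero (a point): A point on the stop's face, on the bumper screw's line, 39 mm above the deck (deck x = 72, y = -182 mm). The screw is set by hand for each batch: its foot sticks out 6 to 22 mm from here, differently each time, and that is not measured, so the mould's final place (centre at deck x = 72, y between -128 and -112 mm) must be felt for. The foot does not give way.
- keeper (a joint): Angle (rad) of the keeper arm about its upright pin: 0 when the arm points along deck +x, square across the lane; it grows anticlockwise seen from above, limits -0.45 and 2.4. It starts open at 1.65 to 2.05 (near deck +y). It meets a mould that is home at an angle between -0.23 and 0, depending on the bumper. It stays where it is left; turning it takes about 0.15 N m, 2 N at its knob.
- keeper_pin (a point): The keeper arm's pin, on the robot's side of the mould's place: x = 2, y = -55 mm in the deck's frame. The arm is a flat dark steel bar 18 mm wide and 12 mm thick that reaches 90 mm from the pin; this point is on the pin's axis, at the arm's mid-thickness, 29 mm above the deck (the bar lies 23 to 35 mm above it).
- keeper_knob (a point): The upright black round knob on the keeper arm, 15 mm in diameter, 34 mm tall (35 to 69 mm above the deck), 78 mm from the pin on the arm's centre line. This point is half-way up it (52 mm above the deck); its x axis points along the arm away from the pin, its y axis to the side away from the mould when shut.
- small_mould_mid (a point): Bystander: a small plaster cylinder, 54 mm in diameter and 42 mm tall, at the right-hand end of the deck towards the robot; its centre. Leave it.
- cup: Bystander: an empty plain cup, 66 mm wide and 62 mm tall, on the left-hand end of the deck towards the robot; origin under it. Leave it.
- pot: Bystander: a small brown pot with a black lid, 56 mm wide, 52 mm tall, on the bench beyond the vibrating table; origin under it. Leave it.
- spray: Bystander: a white bottle, 60 mm wide and 170 mm tall, on the bench to the right; origin under it. Leave it.
- spatula: Bystander: a 200 mm spatula lying on the bench beyond the vibrating table. Leave it.
- mallet: Bystander: a 260 mm mallet lying on the bench to the left. Leave it.
Not all that is in view belongs to the job. What is shaped like the mould but brown is not meant.

How it is judged (in metres and radians):
On the way, in this order (a step that is already met when the one before it is completed fails the run):
1. the mould is against the fence (gap under 3 mm), still more than 70 mm short of its place (x of mould_mid in the frame of deck above 0.069 m and y of mould_mid in the frame of deck above -0.04 m), for 0.1 s.
2. the mould is pressed against the stop's bumper (over 3 N) while within 3 mm of the fence, with the keeper arm still open (x of mould_mid in the frame of deck above 0.069 m and contact force between mould and stop above 3 N and value of joint keeper above 0.3 rad), for 0.4 s.
3. the keeper arm nips the mould against the bumper: over 2 N between arm and mould and over 1 N between mould and bumper (x of mould_mid in the frame of deck above 0.069 m and contact force between mould and keeper above 2 N and contact force between mould and stop above 1 N), for 0.3 s.
At the end, for the whole second after the job is handed in: The mould stands upright and at rest within 3 mm of the fence, no farther from the stop than the bumper can hold it (plus 3 mm), and the keeper arm is across the lane behind it (below 0.1 rad) with no more than 3 mm between arm and mould (x of mould_mid in the frame of deck above 0.069 m and y of mould_mid in the frame of deck below -0.109 m and angle between mould's own z axis and vertical below 0.05 rad and value of joint keeper below 0.1 rad and y of mould_mid in the frame of keeper_knob above -0.06 m and linear speed of mould below 0.01 m/s); the robot touches nothing.
It fails at once if the mould is pressed with more than 25 N by the robot, or against the fence, the bumper or the keeper arm (contact force between mould and the arm above 25 N or contact force between mould and the fingers above 25 N or contact force between mould and fence above 25 N or contact force between mould and stop above 25 N or contact force between mould and keeper above 25 N).
It fails at once if the mould strays more than 6 mm from the fence within the last 70 mm before its place (y of mould_mid in the frame of deck below -0.05 m and not (x of mould_mid in the frame of deck above 0.066 m)).
It fails at once if the mould tips (over 0.2 rad) (angle between mould's own z axis and vertical above 0.2 rad).
It fails at once if another thing on the deck or the bench is moved (over 20 mm) (distance of any of small_mould_mid, cup, pot, spray, spatula, mallet from where it was at the start of the episode above 0.02 m).
It also fails if it takes over 72 s, if anything falls off the work surface, if the arm or the gripper's body presses on something with over 40 N, if the wrist force passes 120 N, or if a joint passes its speed limit or range.

## Working session

There is one attempt and no reset: what is moved stays moved. The work goes in short steps, Python scripts to look and compute and a tool call to move; the robot and the scene stay as the last step left them, time stands still between calls to the robot, and variables do not carry over. Pictures are saved under pics/ and viewed, about 8 in all and at most 12, crops included, and the job is handed in when it is done.

Besides the shell and the picture viewer there is one more tool, called after "Call:" as name(argument=value, ...), one argument or row to a line, values as JSON. servo_tool: Moves the arm, as the interface text tells. Its arguments: {"type":"object","properties":{"motion":{"type":"array"},"newtons":{"type":"number"}},"required":["motion"]}

```bash
mkdir -p pics; ls
cat > h.py <<'E'
import numpy as np, cv2
from rig import manip
def cam(n):
    m=manip.camera_model(n); return np.array(m["intrinsics"]),np.array(m["xyz"]),np.array(m["attitude"])
def unproj(n,u,v,d):
    K,t,R=cam(n); r=np.linalg.inv(K)@np.array([u,v,1.0])*d
    return R@np.array([r[0],-r[1],-r[2]])+t
def on_z(n,u,v,z):
    K,t,R=cam(n); r=np.linalg.inv(K)@np.array([u,v,1.0]); w=R@np.array([r[0],-r[1],-r[2]])
    return t+w*(z-t[2])/w[2]
def cloud(n,depth,mask=None):
    K,t,R=cam(n); ok=depth>0
    if mask is not None: ok&=mask
    v,u=np.nonzero(ok); d=depth[ok]
    r=(np.linalg.inv(K)@np.stack([u,v,np.ones_like(u)]))*d
    return (R@np.stack([r[0],-r[1],-r[2]])).T+t
E
python3 - <<'E'
from h import *
s=manip.sense(); print({k:np.round(v,3).tolist() for k,v in s.items()})
for n in ("scene","side"):
    print(manip.camera_model(n))
    p,d=manip.read_camera(n); np.savez(f"pics/{n}0.npz",p=p,d=d)
    cv2.imwrite(f"pics/{n}0.png",p[:,:,::-1])
    for t in ["mould_mid","keeper_knob","keeper_pin","bumper_zero","deck","fence","stop","small_mould_mid","cup"]:
        for r in manip.spot_point(t,n)[:2]: print(n,t,np.round(r["location"],1),round(r["score"],2))
E
```

```text
pics
{'clock': 0.0, 'q': [-0.042, 0.707, -0.028, 1.485, 0.022, 0.951, -0.075], 'qvel': [-0.0, -0.0, -0.001, 0.001, -0.0, -0.001, 0.002], 'joint_efforts': [-0.003, -88.321, 1.233, -23.617, 0.017, 0.006, -0.0], 'eef_pos': [574.684, 0.01, 196.33], 'eef_rot': [[-0.0, 1.0, -0.001], [1.0, 0.0, -0.0], [-0.0, -0.001, -1.0]], 'force': [-0.071, -0.322, 0.626], 'wrist_torque': [-0.002, -0.0, 0.022], 'finger_gap': 1.007}
{'intrinsics': array([[410.62987574,   0.        , 282.82864779],
       [  0.        , 410.62987574, 206.5340558 ],
       [  0.        ,   0.        ,   1.        ]]), 'xyz': array([1080.56124486, -542.42247561,  832.78918741]), 'attitude': array([[ 0.70401106, -0.4945236 ,  0.50972036],
       [ 0.71016475,  0.49613766, -0.49951322],
       [-0.00587039,  0.71364826,  0.70047962]])}
scene mould_mid [332.9 177.1] 0.83
scene mould_mid [286.4 142.4] 0.69
scene keeper_knob [292.  172.4] 0.61
scene keeper_knob [287.4 222. ] 0.23
scene keeper_pin [270.2 192.2] 0.56
scene bumper_zero [240.  232.8] 0.78
scene deck [287.9 220.7] 0.65
scene fence [316.6 220.1] 0.65
scene stop [242.9 24
[... 195 characters left out ...]
     , 285.06447271],
       [  0.        , 422.35200738, 200.6196782 ],
       [  0.        ,   0.        ,   1.        ]]), 'xyz': array([ 35.98992579, 697.40731627, 850.35842906]), 'attitude': array([[-0.83765892,  0.33856809, -0.42860142],
       [-0.54582012, -0.54790011,  0.63394469],
       [-0.02019732,  0.7649687 ,  0.64375069]])}
side mould_mid [211.3 195. ] 0.76
side mould_mid [305.8 334.2] 0.7
side keeper_knob [270.2 206.4] 0.81
side keeper_pin [287.  198.7] 0.62
side bumper_zero [301.7 165.3] 0.55
side deck [275.1 243.5] 0.78
side fence [247.4 198.7] 0.64
side stop [301.3 179.3] 0.85
side stop [156.8 350.3] 0.64
side small_mould_mid [347.2 184.4] 0.94
side cup [240.6 281.5] 0.58
```

View pics/scene0.png

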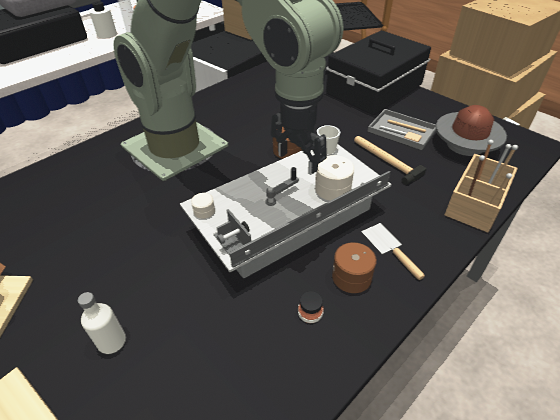

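View pics/side0.png

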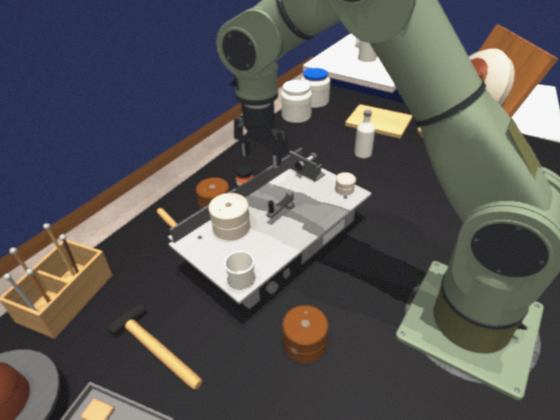

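The scene view shows the mould at about (335,178), on the deck beyond the keeper knob (293,172), and the stop at about (240,230). The side view shows the mould at (229,216), the knob at (270,207), the cup at (240,270) and the small mould at (346,184). The brown cylinders are decoys.

Run:
```python
from h import *
C={}
for n in ("scene","side"):
    f=np.load(f"pics/{n}0.npz"); P=cloud(n,f["d"]); col=f["p"][f["d"]>0].astype(float)
    C[n]=(P,col)
    b=(P[:,0]>350)&(P[:,0]<900)&(abs(P[:,1])<350)
    top=b&(abs(P[:,2]-100)<6)
    h=np.histogram(P[b&(P[:,2]>80)&(P[:,2]<120),2],bins=np.arange(80,121,4)); print(n,h[0])
    q=P[top][:,:2].astype(np.float32); q=q.reshape(-1,2)
    print("rect",cv2.minAreaRect(q))
    # fence points
    dark=(col.mean(1)<110)
    mt=b&(abs(P[:,2]-178)<4)&(col.min(1)>120)
    if mt.sum()>20:
        c,r=cv2.minEnclosingCircle(P[mt][:,:2].astype(np.float32)); print("mouldtop",c,r,mt.sum(),np.median(P[mt][:,2]))
A=on_z
for t,z,us,ui in [("mould",139,(332.9,177.1),None),("knob",152,(292,172.4),(270.2,206.4)),("pin",129,(270.2,192.2),(287,198.7)),("bumper0",139,(240,232.8),(301.7,165.3)),("deck",0,(287.9,220.7),(275.1,243.5)),("fence",100,(316.6,220.1),(247.4,198.7)),("stop",100,(242.9,240),(301.3,179.3)),("mouldside",178,(335,164),(229,206))]:
    print(t,np.round(on_z("scene",*us,z)), np.round(on_z("side",*ui,z)) if ui else "")
for n in ("scene","side"):
    manip.read_camera(n)
    for t in ("fence","mould","keeper","stop"):
        for r in manip.trace(t,n)[:2]:
            print(n,t,r["box"],round(r["score"],2))
            f=np.load(f"pics/{n}0.npz"); P=cloud(n,f["d"],r["pixels"])
            if t=="fence" and r["score"]>.4:
                k=P[(P[:,2]>108)&(P[:,2]<150)][:,:2]
                vx,vy,x0,y0=cv2.fitLine(k.astype(np.float32),cv2.DIST_HUBER,0,.01,.01).ravel(); print("  yaw",np.arctan2(-vx*np.sign(vy),abs(vy)),x0,y0,len(k))
            else: print("  med",np.median(P,0).round(), np.percentile(P,2,0).round(),np.percentile(P,98,0).round())
            if t=="mould" and r["score"]>.4:
                from scipy.optimize import least_squares
                k=P[(P[:,2]>108)&(P[:,2]<172)]
                s=least_squares(lambda a:np.hypot(k[:,0]-a[0],k[:,1]-a[1])-48,k[:,:2].mean(0),loss="soft_l1"); print("  cyl",s.x,np.median(abs(s.fun)))
```

```text
scene [  90    4   43  179 2914 4265  651  267  271  252]
rect ((519.1800537109375, 24.4129638671875), (501.69464111328125, 264.3213806152344), 80.05809020996094)
mouldtop (594.7420654296875, 119.5616455078125) 48.795013427734375 686 178.13913533165078
side [ 171    0   17  149 2398 7235  477  263  251  241]
rect ((518.1615600585938, 25.84210205078125), (501.5484619140625, 260.77093505859375), 79.89694213867188)
mouldtop (593.2320556640625, 122.65106964111328) 48.7470703125 797 178.98206937410873
mould [590. 121. 139.] 
knob [512.  48. 152.] [521.  48. 152.]
pin [509. -27. 129.] [516. -22. 129.]
bumper0 [ 567. -176.  139.] [ 555. -162.  139.]
deck [525.  22.   0.] [524.  30.   0.]
fence [640.   5. 100.] [629.   7. 100.]
stop [ 561. -165.  100.] [ 548. -148.  100.]
mouldside [588. 127. 178.] [589. 125. 178.]
scene fence [229.3, 173.3, 160.6, 92.1] 0.61
  yaw -0.17384298 638.9009 -21.647312 1996
scene fence [183.2, 148.1, 205.6, 125.5] 0.44
  yaw -0.17958555 639.56195 -12.911494 2730
scene mould [313.3, 156.9, 41.9, 44.5] 0.86
  med [606.  97. 171.] [547.  72. 100.] [641. 163. 180.]
  cyl [592.38836845 120.70246218] 0.7673630014734485
scene mould [334.1, 242.2, 40.6, 49.9] 0.71
  med [779. -22.  76.] [724. -52.   1.] [816.  38.  81.]<stdin>:32: RuntimeWarning: Mean of empty slice.
  ret = um.true_divide(
Traceback (most recent call last):
ValueError: Initial guess is outside of provided bounds
```

```bash
cat >> h.py <<'E'
O=np.array([518.7,25.1]); YAW=-.174
RD=np.array([[np.cos(YAW),-np.sin(YAW)],[np.sin(YAW),np.cos(YAW)]])
def deck(p): return RD.T@(np.asarray(p)[:2]-O)
def st():
    s=manip.sense(); R=np.array(s["eef_rot"]); p=np.array(s["eef_pos"])
    xd=RD.T@R[:2,0]; f=np.array(s["force"])
    print("t %.2f deck xy"%s["clock"],deck(p).round(1),"z %.1f"%p[2],"toolx ang %.1f"%np.degrees(np.arctan2(xd[1],xd[0])),"F deck",(RD.T@f[:2]).round(1),f[2].round(1),"gap %.2f"%s["finger_gap"])
E
python3 - <<'E'
from h import *
st()
for n in ("scene","side"):
    f=np.load(f"pics/{n}0.npz"); P=cloud(n,f["d"]); D=(P[:,:2]-O)@RD
    def rep(name,m): 
        q=D[m]; print(n,name,m.sum(),(np.percentile(q,[2,50,98],axis=0).round().tolist() if m.sum() else ""))
    on=(abs(D[:,0])<130)&(abs(D[:,1])<250)
    rep("cup",on&(P[:,2]>135)&(P[:,2]<166)&(D[:,0]<20)&(D[:,1]>110))
    rep("knob",on&(P[:,2]>150)&(P[:,2]<172)&(D[:,0]<40)&(D[:,0]>-60)&(abs(D[:,1]-20)<35))
    rep("bar",on&(P[:,2]>128)&(P[:,2]<139)&(D[:,0]<30)&(D[:,0]>-60)&(D[:,1]>-60)&(D[:,1]<60))
    rep("moultop",on&(abs(P[:,2]-178)<3)&(D[:,1]>30)&(D[:,0]>0))
    rep("fence",(P[:,2]>115)&(P[:,2]<146)&(D[:,0]>110)&(D[:,0]<135)&(abs(D[:,1])<230))
    rep("stop",(P[:,2]>150)&(P[:,2]<170)&(D[:,0]>0)&(D[:,0]<125)&(D[:,1]<-150)&(D[:,1]>-240))
    rep("bumper",(P[:,2]>115)&(P[:,2]<158)&(D[:,0]>40)&(D[:,0]<105)&(D[:,1]<-140)&(D[:,1]>-185))
E
```

```text
t 1.15 deck xy [ 59.8 -15. ] z 196.8 toolx ang 100.0 F deck [-0.2 -0.3] -0.1 gap 1.00
scene cup 278 [[-122.0, 180.0], [-97.0, 214.0], [-58.0, 235.0]]
scene knob 43 [[-10.0, 14.0], [-1.0, 19.0], [3.0, 25.0]]
scene bar 176 [[-11.0, -56.0], [2.0, -12.0], [13.0, 31.0]]
scene moultop 662 [[21.0, 62.0], [62.0, 105.0], [102.0, 146.0]]
scene fence 1507 [[121.0, -223.0], [126.0, -35.0], [129.0, 217.0]]
scene stop 178 [[22.0, -231.0], [74.0, -187.0], [119.0, -170.0]]
scene bumper 43 [[62.0, -176.0], [77.0, -173.0], [87.0, -168.0]]
side cup 653 [[-121.0, 114.0], [-77.0, 198.0], [18.0, 238.0]]
side knob 47 [[-13.0, 18.0], [-9.0, 26.0], [1.0, 30.0]]
side bar 184 [[-15.0, -53.0], [-7.0, -11.0], [8.0, 34.0]]
side moultop 745 [[12.0, 67.0], [53.0, 111.0], [96.0, 152.0]]
side fence 905 [[118.0, -184.0], [122.0, 6.0], [127.0, 225.0]]
side stop 161 [[20.0, -228.0], [68.0, -182.0], [117.0, -167.0]]
side bumper 197 [[41.0, -185.0], [67.0, -181.0], [104.0, -166.0]]
```

Call:
servo_tool(
  motion=[
    [-1, [0, 0, -0.5], -8],
    [-1, [0, 0, -0.5], -8],
    [-1, [0, 0, -0.5], -8],
    [-1, [0, 0, -0.5], -8],
    [-1, [0, 0, 0], -8],
    [-1, [0, 0, 0], -8],
    [-1, [0, 0, 0], -8],
    [-1, [0, 0, 0], -8],
    [-1, [0, 0, 0], -8],
    [-1, [0, 0, 0], -8],
    [-1, [0, 0, 0], 0],
    [-1, [0, 0, 0], 0],
  ],
  newtons=40,
)

```text
clock: 2.35
eef_pos: [575.0, -0.2, 216.7]
eef_rot: [[-0.984, 0.178, -0.0], [0.178, 0.984, 0.0], [0.0, 0.0, -1.0]]
force: [0.0, 0.0, 0.1]
finger_gap: -0.002
```

```bash
python3 -c "
from h import *
st()"
```

```text
t 2.35 deck xy [ 59.8 -15.1] z 216.7 toolx ang 179.7 F deck [0.  0.1] 0.1 gap -0.00
```

Call:
servo_tool(
  motion=[
    [-1, [2.2, 3.1, 0], 0],
    [-1, [2.2, 3.1, 0], 0],
    [-1, [2.2, 3.1, 0], 0],
    [-1, [2.2, 3.0, 0], 0],
    [-1, [0, 0, 2.5], 0],
    [-1, [0, 0, 2.5], 0],
    [-1, [0, 0, 2.5], 0],
    [-1, [0, 0, 2.3], 0],
    [-1, [0, 0, 0], 0],
    [-1, [0, 0, 0], 0],
  ],
)

```text
clock: 3.35
eef_pos: [509.8, 136.6, 119.4]
eef_rot: [[-0.984, 0.176, 0.0], [0.176, 0.984, -0.0], [-0.0, -0.0, -1.0]]
force: [-0.1, -0.1, 1.1]
finger_gap: -0.003
```

```bash
python3 -c "
from h import *
st()"
```

```text
t 3.35 deck xy [-28.  108.3] z 119.4 toolx ang 179.9 F deck [-0.1 -0.1] 1.1 gap -0.00
```

Call:
servo_tool(
  motion=[
    [-1, [-0.6, 0, 0], 0],
    [-1, [-0.6, 0, 0], 0],
    [-1, [-0.6, 0, 0], 0],
    [-1, [-0.3, 0, 0], 0],
    [-1, [-0.2, 0, 0], 0],
    [-1, [-0.2, 0, 0], 0],
    [-1, [-0.2, 0, 0], 0],
    [-1, [-0.2, 0, 0], 0],
    [-1, [-0.2, 0, 0], 0],
  ],
)

```text
clock: 4.25
eef_pos: [540.1, 131.1, 118.8]
eef_rot: [[-0.985, 0.174, -0.001], [0.174, 0.985, -0.0], [0.001, -0.0, -1.0]]
force: [-2.7, 1.0, 2.2]
finger_gap: 0.004
```

```bash
python3 -c "
from h import *
st()"
```

```text
t 4.25 deck xy [  2.7 108.1] z 118.8 toolx ang 180.0 F deck [-2.9  0.5] 2.2 gap 0.00
```

Call:
servo_tool(
  motion=[
    [-1, [-0.15, 0, 0], 0],
    [-1, [-0.15, 0, 0], 0],
    [-1, [-0.1, 0, 0], 0],
    [-1, [-0.1, 0, 0], 0],
    [-1, [-0.1, 0, 0], 0],
  ],
)

```text
clock: 4.75
eef_pos: [546.1, 130.0, 118.8]
eef_rot: [[-0.985, 0.174, -0.0], [0.174, 0.985, 0.0], [0.0, -0.0, -1.0]]
force: [-2.4, 0.3, 1.4]
finger_gap: -0.004
```

Now at deck x of about 8.8; contact with the fence is expected near 13.

Call:
servo_tool(
  motion=[
    [-1, [-0.1, 0, 0], 0],
    [-1, [-0.1, 0, 0], 0],
    [-1, [-0.05, 0, 0], 0],
  ],
)

```text
clock: 5.05
eef_pos: [548.6, 129.6, 118.8]
eef_rot: [[-0.985, 0.174, -0.0], [0.174, 0.985, 0.0], [0.0, 0.0, -1.0]]
force: [-3.0, 0.1, 2.4]
finger_gap: 0.0
```

Call:
servo_tool(
  motion=[
    [-1, [-0.1, 0, 0], 0],
    [-1, [-0.05, 0, 0], 0],
  ],
)

```text
clock: 5.25
eef_pos: [550.1, 129.3, 118.8]
eef_rot: [[-0.985, 0.174, -0.0], [0.174, 0.985, -0.0], [0.0, -0.0, -1.0]]
force: [-3.5, -0.2, 1.5]
finger_gap: -0.004
```

Call:
servo_tool(
  motion=[
    [-1, [-0.05, 0, 0], 0],
    [-1, [-0.05, 0, 0], 0],
  ],
)

```text
clock: 5.45
eef_pos: [551.0, 129.1, 118.8]
eef_rot: [[-0.985, 0.174, -0.0], [0.174, 0.985, -0.0], [0.0, -0.0, -1.0]]
force: [-2.6, 0.7, 0.6]
finger_gap: 0.002
```

Call:
servo_tool(
  motion=[
    [-1, [-0.05, 0, 0], 0],
    [-1, [-0.05, 0, 0], 0],
  ],
)

```text
clock: 5.65
eef_pos: [551.3, 129.0, 118.7]
eef_rot: [[-0.985, 0.173, -0.001], [0.173, 0.985, -0.0], [0.001, -0.0, -1.0]]
force: [-11.0, 1.3, 5.4]
finger_gap: -0.002
```

Call:
servo_tool(
  motion=[
    [-1, [-0.05, 0, 0], 0],
    [-1, [-0.05, 0, 0], 0],
  ],
)

```text
clock: 5.85
eef_pos: [551.4, 129.1, 118.7]
eef_rot: [[-0.985, 0.173, -0.003], [0.173, 0.985, -0.0], [0.003, -0.001, -1.0]]
force: [-17.6, 1.6, 11.7]
finger_gap: 0.0
```

```bash
python3 -c "
from h import *
st()"
```

```text
t 5.85 deck xy [ 14.2 108. ] z 118.7 toolx ang -180.0 F deck [-17.6  -1.5] 11.7 gap 0.00
```

Call:
servo_tool(
  motion=[
    [-1, [0.5, 0, 0], 0],
    [-1, [2.5, 0, 0], 0],
    [-1, [0, 0, -4], 0],
    [-1, [0, 0, -4], 0],
    [-1, [0, 0, -4], 0],
    [-1, [0, 0, 0], 8.5],
    [-1, [0, 0, 0], 8.5],
    [-1, [0, 0, 0], 8.5],
    [-1, [0, 0, 0], 8.5],
    [-1, [0, 0, 0], 8.5],
    [-1, [0, 0, 0], 8.5],
    [-1, [0, 0, 0], 8.5],
  ],
)

```text
clock: 7.05
eef_pos: [523.8, 133.9, 238.9]
eef_rot: [[-0.344, 0.939, 0.001], [0.939, 0.344, -0.0], [-0.0, 0.001, -1.0]]
force: [0.6, 0.6, 0.1]
finger_gap: 0.002
```

Call:
servo_tool(
  motion=[
    [-1, [0, 0, 0], 8.5],
    [-1, [0, 0, 0], 8.5],
    [-1, [0, 0, 0], 8.5],
    [-1, [0, 0, 0], 5],
    [-1, [2.4, 1.8, 0], 0],
    [-1, [2.4, 1.8, 0], 0],
    [-1, [2.4, 1.8, 0], 0],
    [-1, [0, 0, 0], 0],
    [-1, [0, 0, 0], 0],
  ],
)

```text
clock: 7.95
eef_pos: [589.2, 195.4, 238.3]
eef_rot: [[0.174, 0.985, -0.0], [0.985, -0.174, -0.0], [-0.0, 0.0, -1.0]]
force: [-1.2, -0.6, 0.3]
finger_gap: -0.003
```

```bash
python3 -c "
from h import *
st()
for n in ('scene','side'):
    p,d=manip.read_camera(n); P=cloud(n,d); D=(P[:,:2]-O)@RD
    m=(abs(P[:,2]-178)<2.5)&(p[d>0].min(1)>120)&(D[:,1]>40)&(D[:,1]<170)&(D[:,0]>0)&(D[:,0]<135)
    print(n,m.sum(),np.percentile(D[m],[1,99],axis=0).round(1).tolist())
cv2.imwrite('pics/a.png',np.hstack([manip.read_camera(n)[0][120:280,150:420,::-1] for n in ('scene','side')]))
"
```

```text
t 7.95 deck xy [ 40. 180.] z 238.3 toolx ang 90.0 F deck [-1.1 -0.8] 0.3 gap -0.00
scene 651 [[29.5, 60.9], [117.9, 148.5]]
side 656 [[26.7, 65.0], [115.7, 153.2]]
```

View pics/a.png

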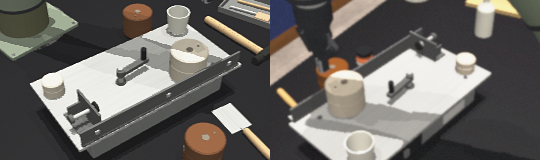

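The picture shows the mould against the fence, with its top at about (188,45) in the scene half and (350,80) in the side half. Next I lower the tool behind it and start sliding.

Call:
servo_tool(
  motion=[
    [-1, [0, 0, 3], 0],
    [-1, [0, 0, 3], 0],
    [-1, [0, 0, 3], 0],
    [-1, [0, 0, 3], 0],
    [-1, [0, 0, 0], 0],
    [-1, [-0.4, 0, 0], 0],
    [-1, [-0.4, 0, 0], 0],
    [-1, [-0.3, 0, 0], 0],
    [-1, [-0.3, 0, 0], 0],
    [-1, [-0.3, 0, 0], 0],
    [-1, [-0.3, 0, 0], 0],
  ],
)

```text
clock: 9.25
eef_pos: [585.7, 175.6, 119.0]
eef_rot: [[0.174, 0.985, 0.0], [0.985, -0.174, 0.0], [0.0, 0.0, -1.0]]
force: [0.5, 0.1, -0.2]
finger_gap: 0.0
```

```bash
python3 -c "
from h import *
st()"
```

```text
t 9.25 deck xy [ 39.9 159.8] z 119.0 toolx ang 90.0 F deck [0.4 0.2] -0.2 gap 0.00
```

Call:
servo_tool(
  motion=[
    [-1, [-0.3, 0, 0], 0],
    [-1, [-0.3, 0, 0], 0],
    [-1, [-0.3, 0, 0], 0],
    [-1, [-0.3, 0, 0], 0],
    [-1, [-0.3, 0, 0], 0],
  ],
)

```text
clock: 9.75
eef_pos: [582.2, 162.2, 118.8]
eef_rot: [[0.173, 0.985, -0.002], [0.985, -0.173, 0.002], [0.001, -0.002, -1.0]]
force: [-7.8, 8.0, 5.0]
finger_gap: -0.001
```

```bash
python3 -c "
from h import *
st()"
```

```text
t 9.75 deck xy [ 38.8 146.1] z 118.8 toolx ang 90.0 F deck [-9.   6.6] 5.0 gap -0.00
```

Call:
servo_tool(
  motion=[
    [-1, [0.8, 0, 0], 0],
    [-1, [1.5, 0, 0], 0],
    [-1, [0, 0.8, 0], 0],
    [-1, [0, 0.7, 0], 0],
    [-1, [0, 0, 0], 0],
    [-1, [-0.3, 0, 0], 0],
    [-1, [-0.3, 0, 0], 0],
    [-1, [-0.3, 0, 0], 0],
    [-1, [-0.3, 0, 0], 0],
    [-1, [-0.3, 0, 0], 0],
    [-1, [-0.3, 0, 0], 0],
  ],
)

```text
clock: 10.85
eef_pos: [598.5, 163.6, 118.8]
eef_rot: [[0.173, 0.985, -0.0], [0.985, -0.173, 0.001], [0.001, -0.0, -1.0]]
force: [0.2, 2.5, -0.2]
finger_gap: 0.003
```

```bash
python3 -c "
from h import *
st()"
```

```text
t 10.85 deck xy [ 54.6 150.2] z 118.8 toolx ang 90.0 F deck [-0.2  2.5] -0.2 gap 0.00
```

Call:
servo_tool(
  motion=[
    [-1, [-0.3, 0, 0], 0],
    [-1, [-0.3, 0, 0], 0],
    [-1, [-0.3, 0, 0], 0],
    [-1, [-0.3, 0, 0], 0],
  ],
)

```text
clock: 11.25
eef_pos: [596.5, 151.5, 118.8]
eef_rot: [[0.174, 0.985, -0.0], [0.985, -0.174, 0.0], [0.0, -0.0, -1.0]]
force: [-0.7, 3.5, 1.9]
finger_gap: 0.001
```

```bash
python3 -c "
from h import *
st()"
```

```text
t 11.25 deck xy [ 54.8 137.9] z 118.8 toolx ang 90.0 F deck [-1.3  3.3] 1.9 gap 0.00
```

Call:
servo_tool(
  motion=[
    [-1, [-0.4, 0, 0], 0],
    [-1, [-0.4, 0, 0], 0],
    [-1, [-0.4, 0, 0], 0],
    [-1, [-0.4, 0, 0], 0],
    [-1, [-0.4, 0, 0], 0],
    [-1, [-0.4, 0, 0], 0],
    [-1, [-0.4, 0, 0], 0],
    [-1, [-0.4, 0, 0], 0],
    [-1, [-0.4, 0, 0], 0],
    [-1, [-0.4, 0, 0], 0],
  ],
)

```text
clock: 12.25
eef_pos: [589.6, 111.9, 118.8]
eef_rot: [[0.174, 0.985, -0.0], [0.985, -0.174, 0.0], [-0.0, -0.0, -1.0]]
force: [-1.5, 3.0, 1.6]
finger_gap: -0.0
```

```bash
python3 -c "
from h import *
st()
for n in ('scene','side'):
    p,d=manip.read_camera(n); P=cloud(n,d); D=(P[:,:2]-O)@RD
    m=(abs(P[:,2]-178)<2.5)&(p[d>0].min(1)>120)&(D[:,1]>-30)&(D[:,1]<130)&(D[:,0]>0)&(D[:,0]<135)
    print(n,m.sum(),cv2.minEnclosingCircle(D[m].astype(np.float32)),np.percentile(D[m],[1,99],axis=0).round(1).tolist())
"
```

```text
t 12.25 deck xy [54.8 97.7] z 118.8 toolx ang 90.0 F deck [-2.   2.7] 1.6 gap -0.00
scene 712 ((68.24700927734375, 43.20748519897461), 54.822444915771484) [[30.8, -6.3], [119.0, 81.7]]
side 280 ((70.02417755126953, 37.088958740234375), 50.31867599487305) [[25.2, -4.6], [103.3, 74.9]]
```

Call:
servo_tool(
  motion=[
    [-1, [-0.5, 0, 0], 0],
    [-1, [-0.5, 0, 0], 0],
    [-1, [-0.5, 0, 0], 0],
    [-1, [-0.5, 0, 0], 0],
    [-1, [-0.5, 0, 0], 0],
    [-1, [-0.5, 0, 0], 0],
    [-1, [-0.5, 0, 0], 0],
    [-1, [-0.5, 0, 0], 0],
    [-1, [-0.5, 0, 0], 0],
    [-1, [-0.5, 0, 0], 0],
    [-1, [-0.5, 0, 0], 0],
    [-1, [-0.5, 0, 0], 0],
  ],
)

```text
clock: 13.55
eef_pos: [579.2, 52.6, 118.7]
eef_rot: [[0.174, 0.985, -0.0], [0.985, -0.174, -0.0], [-0.0, -0.0, -1.0]]
force: [-1.1, 2.9, -0.6]
finger_gap: 0.002
```

```bash
python3 -c "
from h import *
st()"
```

```text
t 13.55 deck xy [54.8 37.6] z 118.7 toolx ang 90.0 F deck [-1.5  2.6] -0.6 gap 0.00
```

Call:
servo_tool(
  motion=[
    [-1, [-0.5, 0, 0], 0],
    [-1, [-0.5, 0, 0], 0],
    [-1, [-0.5, 0, 0], 0],
    [-1, [-0.5, 0, 0], 0],
    [-1, [-0.5, 0, 0], 0],
    [-1, [-0.5, 0, 0], 0],
    [-1, [-0.5, 0, 0], 0],
    [-1, [-0.5, 0, 0], 0],
    [-1, [-0.5, 0, 0], 0],
    [-1, [-0.5, 0, 0], 0],
    [-1, [-0.5, 0, 0], 0],
    [-1, [-0.4, 0, 0], 0],
  ],
)

```text
clock: 14.75
eef_pos: [568.9, -5.5, 118.8]
eef_rot: [[0.174, 0.985, -0.0], [0.985, -0.174, -0.0], [-0.0, -0.0, -1.0]]
force: [-2.0, 2.7, -0.9]
finger_gap: 0.002
```

Call:
servo_tool(
  motion=[
    [-1, [-0.3, 0, 0], 0],
    [-1, [-0.3, 0, 0], 0],
    [-1, [-0.3, 0, 0], 0],
    [-1, [-0.3, 0, 0], 0],
    [-1, [-0.2, 0, 0], 0],
    [-1, [-0.2, 0, 0], 0],
    [-1, [-0.2, 0, 0], 0],
    [-1, [-0.2, 0, 0], 0],
  ],
)

```text
clock: 15.55
eef_pos: [565.5, -24.8, 118.8]
eef_rot: [[0.174, 0.985, -0.0], [0.985, -0.174, 0.0], [0.0, -0.0, -1.0]]
force: [-1.0, 3.3, -0.7]
finger_gap: -0.002
```

```bash
python3 -c "
from h import *
st()"
```

```text
t 15.55 deck xy [ 54.7 -41.1] z 118.8 toolx ang 90.0 F deck [-1.5  3.1] -0.7 gap -0.00
```

Call:
servo_tool(
  motion=[
    [-1, [-0.1, 0, 0], 0],
    [-1, [-0.1, 0, 0], 0],
    [-1, [-0.1, 0, 0], 0],
    [-1, [-0.1, 0, 0], 0],
    [-1, [-0.1, 0, 0], 0],
    [-1, [-0.1, 0, 0], 0],
    [-1, [-0.1, 0, 0], 0],
    [-1, [-0.1, 0, 0], 0],
    [-1, [-0.1, 0, 0], 0],
    [-1, [-0.1, 0, 0], 0],
    [-1, [-0.1, 0, 0], 0],
  ],
)

```text
clock: 16.65
eef_pos: [563.6, -35.7, 118.8]
eef_rot: [[0.174, 0.985, -0.0], [0.985, -0.174, -0.0], [-0.0, -0.0, -1.0]]
force: [-1.5, 2.5, -1.3]
finger_gap: -0.002
```

Call:
servo_tool(
  motion=[
    [-1, [-0.05, 0, 0], 0],
    [-1, [-0.05, 0, 0], 0],
    [-1, [-0.05, 0, 0], 0],
  ],
)

```text
clock: 16.95
eef_pos: [563.3, -37.1, 118.8]
eef_rot: [[0.174, 0.985, -0.0], [0.985, -0.174, 0.0], [0.0, -0.0, -1.0]]
force: [-1.6, 2.5, -0.3]
finger_gap: 0.002
```

Call:
servo_tool(
  motion=[
    [-1, [-0.05, 0, 0], 0],
    [-1, [-0.05, 0, 0], 0],
    [-1, [-0.05, 0, 0], 0],
  ],
)

```text
clock: 17.25
eef_pos: [563.1, -38.6, 118.8]
eef_rot: [[0.174, 0.985, -0.0], [0.985, -0.174, 0.0], [-0.0, -0.0, -1.0]]
force: [-1.2, 2.6, -1.3]
finger_gap: -0.001
```

Call:
servo_tool(
  motion=[
    [-1, [-0.05, 0, 0], 0],
    [-1, [-0.05, 0, 0], 0],
  ],
)

```text
clock: 17.45
eef_pos: [562.9, -39.6, 118.8]
eef_rot: [[0.174, 0.985, -0.0], [0.985, -0.174, -0.0], [-0.0, -0.0, -1.0]]
force: [-1.3, 3.4, -1.6]
finger_gap: 0.002
```

Call:
servo_tool(
  motion=[
    [-1, [-0.05, 0, 0], 0],
    [-1, [-0.05, 0, 0], 0],
    [-1, [-0.05, 0, 0], 0],
  ],
)

```text
clock: 17.75
eef_pos: [562.7, -41.0, 118.8]
eef_rot: [[0.174, 0.985, -0.0], [0.985, -0.174, -0.0], [-0.0, -0.0, -1.0]]
force: [-1.4, 3.3, -1.3]
finger_gap: -0.0
```

Call:
servo_tool(
  motion=[
    [-1, [-0.05, 0, 0], 0],
    [-1, [-0.05, 0, 0], 0],
  ],
)

```text
clock: 17.95
eef_pos: [562.5, -42.0, 118.8]
eef_rot: [[0.174, 0.985, -0.0], [0.985, -0.174, 0.0], [0.0, -0.0, -1.0]]
force: [-1.2, 2.8, -0.7]
finger_gap: 0.0
```

Call:
servo_tool(
  motion=[
    [-1, [-0.05, 0, 0], 0],
    [-1, [-0.05, 0, 0], 0],
    [-1, [-0.05, 0, 0], 0],
    [-1, [-0.05, 0, 0], 0],
  ],
)

```text
clock: 18.35
eef_pos: [562.1, -44.0, 118.8]
eef_rot: [[0.174, 0.985, -0.0], [0.985, -0.174, -0.0], [-0.0, -0.0, -1.0]]
force: [-0.8, 3.0, -1.2]
finger_gap: -0.005
```

Call:
servo_tool(
  motion=[
    [-1, [-0.05, 0, 0], 0],
    [-1, [-0.05, 0, 0], 0],
    [-1, [-0.05, 0, 0], 0],
    [-1, [-0.05, 0, 0], 0],
  ],
)

```text
clock: 18.75
eef_pos: [562.0, -45.0, 118.8]
eef_rot: [[0.173, 0.985, 0.0], [0.985, -0.173, 0.001], [0.001, 0.0, -1.0]]
force: [-1.6, 9.9, 0.6]
finger_gap: -0.002
```

Call:
servo_tool(
  motion=[
    [-1, [-0.04, 0, 0], 0],
    [-1, [0, 0, 0], 0],
    [-1, [0, 0, 0], 0],
  ],
)

```text
clock: 19.05
eef_pos: [562.0, -45.0, 118.8]
eef_rot: [[0.173, 0.985, 0.0], [0.985, -0.173, 0.002], [0.002, 0.0, -1.0]]
force: [-0.8, 9.9, -0.1]
finger_gap: -0.005
```

```bash
python3 -c "
from h import *
st()"
```

```text
t 19.05 deck xy [ 54.8 -61.6] z 118.8 toolx ang 90.0 F deck [-2.5  9.6] -0.1 gap -0.01
```

Call:
servo_tool(
  motion=[
    [-1, [-0.03, 0, 0], 0],
    [-1, [0, 0, 0], 0],
    [-1, [0, 0, 0], 0],
    [-1, [0, 0, 0], 0],
    [-1, [0, 0, 0], 0],
    [-1, [0, 0, 0], 0],
    [-1, [0, 0, 0], 0],
    [-1, [0, 0, 0], 0],
    [-1, [0, 0, 0], 0],
    [-1, [0, 0, 0], 0],
    [-1, [0, 0, 0], 0],
  ],
)

```text
clock: 20.15
eef_pos: [561.9, -45.0, 118.8]
eef_rot: [[0.172, 0.985, 0.0], [0.985, -0.172, 0.002], [0.002, 0.0, -1.0]]
force: [-0.3, 11.2, 0.1]
finger_gap: 0.004
```

```bash
python3 -c "
from h import *
st()"
```

```text
t 20.15 deck xy [ 54.7 -61.6] z 118.8 toolx ang 90.0 F deck [-2.2 11. ] 0.1 gap 0.00
```

Call:
servo_tool(
  motion=[
    [-1, [-0.02, 0, 0], 0],
    [-1, [0, 0, 0], 0],
    [-1, [0, 0, 0], 0],
    [-1, [0, 0, 0], 0],
    [-1, [0, 0, 0], 0],
    [-1, [0, 0, 0], 0],
    [-1, [0, 0, 0], 0],
    [-1, [0, 0, 0], 0],
    [-1, [0, 0, 0], 0],
    [-1, [0, 0, 0], 0],
    [-1, [0, 0, 0], 0],
  ],
)

```text
clock: 21.25
eef_pos: [561.9, -45.1, 118.9]
eef_rot: [[0.172, 0.985, 0.0], [0.985, -0.172, 0.002], [0.002, 0.0, -1.0]]
force: [-0.4, 11.5, 0.9]
finger_gap: 0.0
```

Call:
servo_tool(
  motion=[
    [-1, [0.2, 0, 0], 0],
    [-1, [1, 0, 0], 0],
    [-1, [2, 0, 0], 0],
    [-1, [1, 0, -4], 0],
    [-1, [0, 0, -4], 0],
    [-1, [0, 0, -4], 0],
    [-1, [0, 0, 0], 0],
  ],
)

```text
clock: 21.95
eef_pos: [570.9, -5.2, 243.5]
eef_rot: [[0.174, 0.985, 0.007], [0.985, -0.174, -0.0], [0.001, 0.007, -1.0]]
force: [-0.5, -0.5, -1.2]
finger_gap: 0.003
```

```bash
python3 -c "
from h import *
st()
for n in ('scene','side'):
    p,d=manip.read_camera(n); cv2.imwrite(f'pics/b_{n}.png',p[...,::-1]);P=cloud(n,d); D=(P[:,:2]-O)@RD
    m=(abs(P[:,2]-178)<2.5)&(p[d>0].min(1)>120)&(D[:,1]>-180)&(D[:,1]<-50)&(D[:,0]>0)&(D[:,0]<135)
    print(n,m.sum(),cv2.minEnclosingCircle(D[m].astype(np.float32)))
    m=(P[:,2]>145)&(P[:,2]<174)&(abs(D[:,0]+5)<40)&(abs(D[:,1]-22)<30)
    print('knob',m.sum(),np.median(D[m],0).round(1) if m.any() else '')
    m&=P[:,2]>166
    print('knobtop',m.sum(),np.mean(D[m],0).round(1) if m.any() else '')
    for r in manip.spot_point('keeper_knob',n)[:2]: print(deck(on_z(n,*r['location'],152)).round(1),r['score'])
a=[cv2.imread(f'pics/b_{n}.png')[130:270,170:370] for n in ('scene','side')]
cv2.imwrite('pics/b.png',cv2.resize(np.hstack(a),None,fx=2,fy=2,interpolation=cv2.INTER_CUBIC))
"
```

```text
t 21.95 deck xy [ 56.6 -20.8] z 243.5 toolx ang 90.0 F deck [-0.4 -0.6] -1.2 gap 0.00
scene 909 ((74.39579772949219, -120.46835327148438), 48.05855941772461)
knob 51 [-0.9 18.8]
knobtop 17 [-4.6 20.5]
[-6.6 26.4] 0.71
[-29.5 156.5] 0.5
side 472 ((72.30757141113281, -117.51286315917969), 49.25870132446289)
knob 58 [-8.9 26.4]
knobtop 20 [-6.3 24.2]
[ 2.5 15.6] 0.56
```

View pics/b.png

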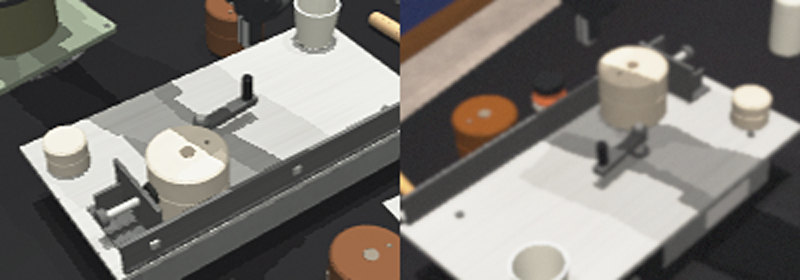

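The picture shows the mould seated on the bumper foot, at about (187,160) in the scene half, with the keeper still open and its knob at (247,88). The other things stand where they were. Next is the keeper.

Call:
servo_tool(
  motion=[
    [-1, [1.4, -3, 0], 0],
    [-1, [1.4, -3, 0], 0],
    [-1, [1.3, -3, 0], 0],
    [-1, [0, 0, 0], -8.5],
    [-1, [0, 0, 0], -8.5],
    [-1, [0, 0, 0], -8.5],
    [-1, [0, 0, 0], -8.5],
    [-1, [0, 0, 0], -8.5],
    [-1, [0, 0, 0], -8.5],
    [-1, [0, 0, 0], -8.5],
    [-1, [0, 0, 0], -8.5],
    [-1, [0, 0, 0], -8.5],
  ],
)

```text
clock: 23.35
eef_pos: [487.1, 50.6, 238.0]
eef_rot: [[-0.919, 0.393, -0.002], [0.393, 0.919, 0.0], [0.001, -0.001, -1.0]]
force: [0.0, -0.1, -0.2]
finger_gap: -0.001
```

Call:
servo_tool(
  motion=[
    [-1, [0, 0, 0], -8.5],
    [-1, [0, 0, 0], -8.5],
    [-1, [0, 0, 3], -1.5],
    [-1, [0, 0, 3], 0],
    [-1, [0, 0, 3], 0],
    [-1, [0, 0, 0.7], 0],
    [-1, [0, 0, 0], 0],
  ],
)

```text
clock: 24.05
eef_pos: [487.0, 50.7, 141.2]
eef_rot: [[-0.996, 0.087, -0.002], [0.087, 0.996, -0.0], [0.002, -0.0, -1.0]]
force: [0.3, -0.2, -0.1]
finger_gap: 0.003
```

```bash
python3 -c "
from h import *
st()"
```

```text
t 24.05 deck xy [-35.7  19.7] z 141.2 toolx ang -175.0 F deck [ 0.3 -0.2] -0.1 gap 0.00
```

Call:
servo_tool(
  motion=[
    [-1, [-0.4, 0, 0], 0],
    [-1, [-0.4, 0, 0], 0],
    [-1, [-0.3, 0, 0], 0],
    [-1, [-0.2, 0, 0], 0],
    [-1, [-0.2, 0, 0], 0],
    [-1, [-0.2, 0, 0], 0],
  ],
)

```text
clock: 24.65
eef_pos: [504.5, 49.1, 141.9]
eef_rot: [[-0.996, 0.087, -0.0], [0.087, 0.996, 0.0], [0.0, -0.0, -1.0]]
force: [0.1, 0.0, -0.6]
finger_gap: 0.001
```

```bash
python3 -c "
from h import *
st()"
```

```text
t 24.65 deck xy [-18.1  21.2] z 141.9 toolx ang -175.0 F deck [0.1 0. ] -0.6 gap 0.00
```

Call:
servo_tool(
  motion=[
    [-1, [-0.3, 0, 0], 0],
    [-1, [-0.55, 0.1, 0], 4],
    [-1, [-0.55, 0.1, 0], 4],
    [-1, [-0.55, 0.1, 0], 4],
    [-1, [-0.55, 0.1, 0], 4],
  ],
)

```text
clock: 25.15
eef_pos: [530.0, 48.6, 141.8]
eef_rot: [[-0.933, 0.361, -0.0], [0.361, 0.933, 0.0], [0.0, -0.0, -1.0]]
force: [-0.4, 0.0, 0.0]
finger_gap: 0.002
```

```bash
python3 -c "
from h import *
st()
a=[manip.read_camera(n)[0][130:270,170:370,::-1] for n in ('scene','side')]
cv2.imwrite('pics/c.png',cv2.resize(np.hstack(a),None,fx=2,fy=2,interpolation=cv2.INTER_CUBIC))
"
```

```text
t 25.15 deck xy [ 7.  25.1] z 141.8 toolx ang 168.8 F deck [-0.4 -0.1] 0.0 gap 0.00
```

View pics/c.png

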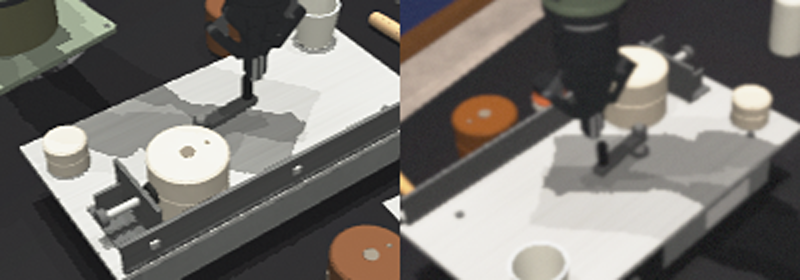

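```bash
python3 -c "
from h import *
def proj(n,w):
    K,t,R=cam(n); c=R.T@(np.array(w)-t); c=K@np.array([c[0],-c[1],-c[2]]); return c[:2]/c[2]
p0=manip.sense()['eef_pos']
pin=O+RD@[2,-55]
for n in ('scene','side'):
    p,d=manip.read_camera(n); p=p[...,::-1].copy()
    for r in manip.spot_point('keeper_knob',n)[:2]: print(n,r)
    K=[np.append(O+RD@np.array([2+78*np.cos(f),-55+78*np.sin(f)]),z) for f in (1.66,) for z in (135,169)]
    pts=[p0]+K+[np.append(pin,135)]
    print(n,[proj(n,w).round(1).tolist() for w in pts])
    c=proj(n,K[0]).astype(int); s=8
    x0,y0=c-[25,28]
    z=cv2.resize(p[y0:y0+50,x0:x0+50],None,fx=s,fy=s,interpolation=cv2.INTER_CUBIC)
    for w,col in zip(pts,[(0,0,255),(0,255,0),(0,255,0),(255,0,0)]):
        q=((proj(n,w)-[x0,y0]+.5)*s).astype(int); cv2.circle(z,tuple(map(int,q)),4,col,1)
    cv2.imwrite(f'pics/d_{n}.png',z)
cv2.imwrite('pics/d.png',np.hstack([cv2.imread(f'pics/d_{n}.png') for n in ('scene','side')]))
"
```

```text
scene {'location': [292.6, 171.5], 'score': 0.63}
scene [[296.9, 178.5], [293.3, 178.4], [293.5, 168.2], [270.0, 191.4]]
side {'location': [270.2, 204.3], 'score': 0.76}
side {'location': [242.5, 198.1], 'score': 0.74}
side [[267.3, 208.2], [271.4, 211.8], [270.9, 201.6], [290.0, 196.2]]
```

View pics/d.png

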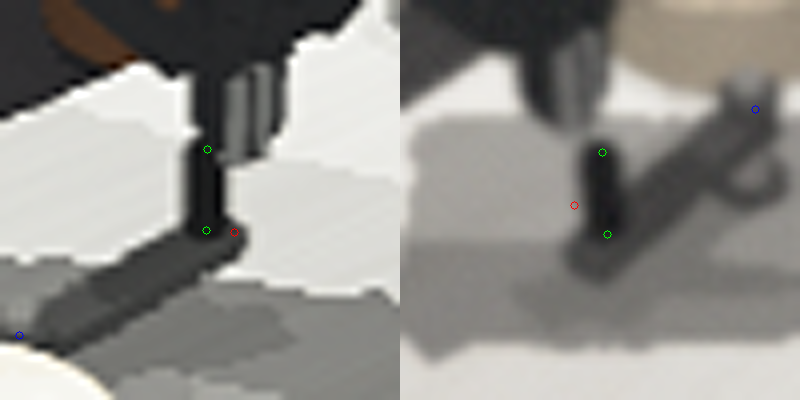

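The fingertips actually sit about 28 mm above the reported TCP, and both views agree on this. So they passed over the knob, which has not moved. I'll back off, go lower and redo the approach.

Call:
servo_tool(
  motion=[
    [-1, [1.2, 0, 0], 0],
    [-1, [1.2, 0, 0], 0],
    [-1, [1.1, 0, 0], 0],
    [-1, [0, 0, 0], -8],
    [-1, [0, 0, 0], -8],
    [-1, [0.9, -1.1, 0], 0],
    [-1, [0, 0, 1], 0],
    [-1, [0, 0, 0.8], 0],
    [-1, [0, 0, 0.7], 0],
    [-1, [0, 0, 0], 0],
  ],
)

```text
clock: 26.45
eef_pos: [486.8, 51.3, 115.7]
eef_rot: [[-0.996, 0.087, -0.002], [0.087, 0.996, -0.0], [0.002, -0.0, -1.0]]
force: [-0.4, -0.4, -0.1]
finger_gap: -0.002
```

```bash
python3 -c "
from h import *
st()"
```

```text
t 26.45 deck xy [-36.   20.3] z 115.7 toolx ang -175.0 F deck [-0.3 -0.5] -0.1 gap -0.00
```

Call:
servo_tool(
  motion=[
    [-1, [-0.4, 0, 0], 0],
    [-1, [-0.4, 0, 0], 0],
    [-1, [-0.3, 0, 0], 0],
    [-1, [-0.2, 0, 0], 0],
    [-1, [-0.2, 0, 0], 0],
    [-1, [-0.2, 0, 0], 0],
    [-1, [-0.2, 0, 0], 0],
    [-1, [0, 0, 0], 0],
  ],
)

```text
clock: 27.25
eef_pos: [506.2, 49.2, 116.8]
eef_rot: [[-0.996, 0.087, 0.0], [0.087, 0.996, 0.0], [-0.0, 0.0, -1.0]]
force: [-0.3, 0.5, 0.3]
finger_gap: 0.002
```

```bash
python3 -c "
from h import *
st()
a=[manip.read_camera(n)[0][150:230,240:320,::-1] for n in ('scene','side')]
cv2.imwrite('pics/e.png',cv2.resize(np.hstack(a),None,fx=5,fy=5,interpolation=cv2.INTER_CUBIC))
"
```

```text
t 27.25 deck xy [-16.5  21.6] z 116.8 toolx ang -175.0 F deck [-0.3  0.5] 0.3 gap 0.00
```

View pics/e.png

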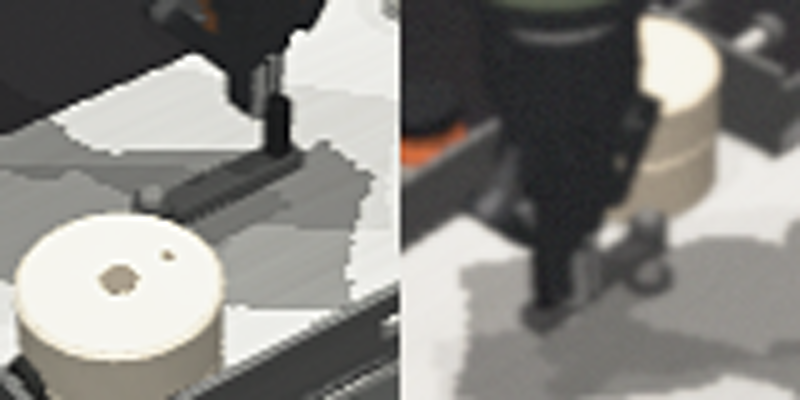

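Now the fingertip, at (250,110) in the left half, is behind the knob at (278,125), about half-way down it. I'll push on.

Call:
servo_tool(
  motion=[
    [-1, [-0.2, 0, 0], 0],
    [-1, [-0.2, 0, 0], 0],
    [-1, [-0.2, 0, 0], 0],
    [-1, [-0.2, 0, 0], 0],
  ],
)

```text
clock: 27.75
eef_pos: [514.0, 48.4, 116.7]
eef_rot: [[-0.996, 0.087, -0.0], [0.087, 0.996, -0.0], [0.0, -0.0, -1.0]]
force: [-2.1, -0.3, 0.4]
finger_gap: -0.0
```

```bash
python3 -c "
from h import *
st()"
```

```text
t 27.75 deck xy [-8.6 22.1] z 116.7 toolx ang -175.0 F deck [-2.  -0.6] 0.4 gap -0.00
```

Call:
servo_tool(
  motion=[
    [-1, [0, 0, 0], 8],
    [-1, [-0.55, 0.1, 0], 4],
    [-1, [-0.55, 0.1, 0], 4],
    [-1, [-0.55, 0.1, 0], 4],
    [-1, [-0.55, 0.1, 0], 4],
    [-1, [-0.55, 0.1, 0], 4],
    [-1, [-0.55, 0.1, 0], 4],
    [-1, [0, 0, 0], 0],
  ],
)

```text
clock: 28.55
eef_pos: [546.9, 41.2, 116.7]
eef_rot: [[-0.798, 0.603, 0.0], [0.603, 0.798, -0.0], [-0.0, 0.0, -1.0]]
force: [-0.1, 0.1, 0.1]
finger_gap: 0.004
```

```bash
cat >> h.py <<'E'
def kp():
    p=deck(manip.sense()["eef_pos"])-[2,-55]; a=np.degrees(np.arctan2(p[1],p[0])); print("pin-rel rho %.1f ang %.1f phi(t=16) %.1f"%(np.hypot(*p),a,a-np.degrees(np.arcsin(16/np.hypot(*p)))))
E
python3 -c "
from h import *
st();kp()"
```

```text
t 28.55 deck xy [25.  20.7] z 116.7 toolx ang 152.9 F deck [-0.2  0.1] 0.1 gap 0.00
pin-rel rho 79.1 ang 73.1 phi(t=16) 61.4
```

```bash
python3 -c "
from h import *
for n in ('scene','side'):
    manip.read_camera(n)
    for r in manip.spot_point('keeper_knob',n)[:2]:
        q=deck(on_z(n,*r['location'],152)); print(n,q.round(1),round(r['score'],2),np.degrees(np.arctan2(q[1]+55,q[0]-2)).round(1))
a=[manip.read_camera(n)[0][150:230,240:320,::-1] for n in ('scene','side')]
cv2.imwrite('pics/f.png',cv2.resize(np.hstack(a),None,fx=5,fy=5,interpolation=cv2.INTER_CUBIC))
"
```

```text
scene [42.8  9.1] 0.6 57.6
side [48.8 20.5] 0.69 58.2
```

View pics/f.png

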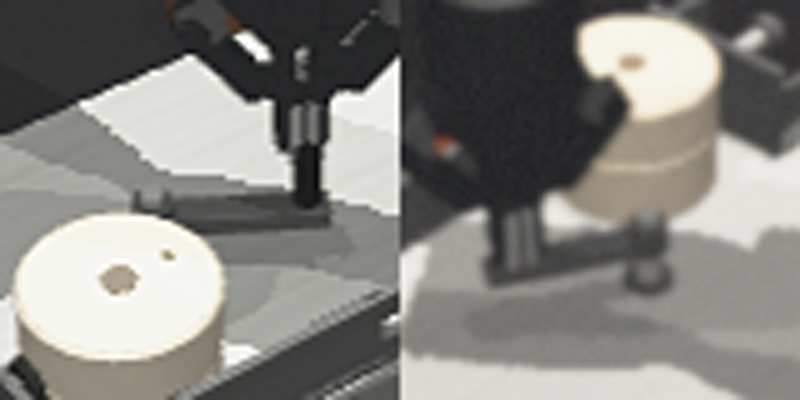

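Call:
servo_tool(
  motion=[
    [-1, [-0.55, 0.1, 0], 4],
    [-1, [-0.55, 0.1, 0], 4],
    [-1, [-0.55, 0.1, 0], 4],
    [-1, [-0.55, 0.1, 0], 4],
    [-1, [-0.55, 0.1, 0], 4],
    [-1, [-0.55, 0.1, 0], 4],
    [-1, [-0.55, 0.1, 0], 4],
    [-1, [-0.55, 0.1, 0], 4],
    [-1, [-0.55, 0.1, 0], 4],
    [-1, [-0.55, 0.1, 0], 4],
    [-1, [0, 0, 0], 0],
  ],
)

```text
clock: 29.95
eef_pos: [585.4, 2.4, 116.7]
eef_rot: [[-0.224, 0.975, -0.0], [0.975, 0.224, -0.0], [-0.0, -0.0, -1.0]]
force: [0.4, 0.4, 0.5]
finger_gap: -0.006
```

```bash
python3 -c "
from h import *
st();kp()
for n in ('scene','side'):
    manip.read_camera(n)
    for r in manip.spot_point('keeper_knob',n)[:2]:
        q=deck(on_z(n,*r['location'],152)); print(n,q.round(1),round(r['score'],2),np.degrees(np.arctan2(q[1]+55,q[0]-2)).round(1))
"
```

```text
t 29.95 deck xy [ 69.6 -10.9] z 116.7 toolx ang 112.9 F deck [0.3 0.4] 0.5 gap -0.01
pin-rel rho 80.8 ang 33.1 phi(t=16) 21.7
scene [ 69.2 -28.8] 0.65 21.3
side [ 76.4 -21.5] 0.59 24.2
```

Call:
servo_tool(
  motion=[
    [-1, [-0.41, 0.07, 0], 3],
    [-1, [-0.41, 0.07, 0], 3],
    [-1, [-0.41, 0.07, 0], 3],
    [-1, [-0.41, 0.07, 0], 3],
    [-1, [-0.41, 0.07, 0], 3],
    [-1, [-0.2, 0.03, 0], 1.5],
    [-1, [-0.1, 0, 0], 1],
    [-1, [-0.1, 0, 0], 1],
  ],
)

```text
clock: 30.95
eef_pos: [591.6, -20.8, 116.8]
eef_rot: [[0.096, 0.995, 0.0], [0.995, -0.096, 0.0], [0.0, 0.0, -1.0]]
force: [1.1, 1.3, -0.2]
finger_gap: -0.0
```

```bash
python3 -c "
from h import *
st();kp()"
```

```text
t 30.95 deck xy [ 79.7 -32.6] z 116.8 toolx ang 94.5 F deck [0.9 1.5] -0.2 gap -0.00
pin-rel rho 80.9 ang 16.1 phi(t=16) 4.6
```

Call:
servo_tool(
  motion=[
    [-1, [-0.1, 0.01, 0], 0.7],
    [-1, [-0.1, 0.01, 0], 0.7],
    [-1, [-0.1, 0.01, 0], 0.7],
    [-1, [-0.1, 0.01, 0], 0.7],
    [-1, [-0.1, 0.01, 0], 0.7],
    [-1, [-0.1, 0.01, 0], 0.7],
    [-1, [-0.1, 0.01, 0], 0.7],
  ],
)

```text
clock: 31.65
eef_pos: [591.2, -28.3, 116.8]
eef_rot: [[0.181, 0.983, -0.0], [0.983, -0.181, -0.0], [-0.0, -0.0, -1.0]]
force: [2.6, 1.0, -0.0]
finger_gap: -0.003
```

Call:
servo_tool(
  motion=[
    [-1, [-0.05, 0, 0], 0.3],
    [-1, [-0.05, 0, 0], 0.3],
    [-1, [-0.05, 0, 0], 0.3],
    [-1, [-0.05, 0, 0], 0.3],
  ],
)

```text
clock: 32.05
eef_pos: [590.8, -30.2, 116.8]
eef_rot: [[0.201, 0.979, -0.0], [0.979, -0.201, 0.0], [-0.0, -0.0, -1.0]]
force: [1.3, 2.5, 0.4]
finger_gap: -0.001
```

Call:
servo_tool(
  motion=[
    [-1, [-0.05, 0, 0], 0.3],
    [-1, [-0.05, 0, 0], 0.3],
    [-1, [-0.05, 0, 0], 0.3],
    [-1, [-0.05, 0, 0], 0.3],
  ],
)

```text
clock: 32.45
eef_pos: [590.4, -31.9, 116.8]
eef_rot: [[0.222, 0.975, 0.0], [0.975, -0.222, 0.0], [0.0, -0.0, -1.0]]
force: [3.1, 5.0, 0.2]
finger_gap: 0.0
```

```bash
python3 -c "
from h import *
st();kp()"
```

```text
t 32.45 deck xy [ 80.5 -43.7] z 116.8 toolx ang 87.2 F deck [2.2 5.4] 0.2 gap 0.00
pin-rel rho 79.3 ang 8.2 phi(t=16) -3.5
```

Call:
servo_tool(
  motion=[
    [-1, [-0.04, 0, 0], 0],
    [-1, [0, 0, 0], 0],
    [-1, [0, 0, 0], 0],
  ],
)

```text
clock: 32.75
eef_pos: [590.4, -31.9, 116.8]
eef_rot: [[0.221, 0.975, 0.0], [0.975, -0.221, 0.001], [0.001, 0.0, -1.0]]
force: [2.6, 4.5, -0.1]
finger_gap: -0.001
```

Call:
servo_tool(
  motion=[
    [-1, [-0.05, 0, 0], 0],
    [-1, [0, 0, 0], 0],
  ],
)

```text
clock: 32.95
eef_pos: [590.4, -32.0, 116.8]
eef_rot: [[0.221, 0.975, 0.0], [0.975, -0.221, 0.001], [0.001, 0.0, -1.0]]
force: [2.9, 7.5, 0.1]
finger_gap: -0.001
```

Call:
servo_tool(
  motion=[
    [-1, [-0.05, 0, 0], 0],
    [-1, [0, 0, 0], 0],
  ],
)

```text
clock: 33.15
eef_pos: [590.4, -32.0, 116.8]
eef_rot: [[0.221, 0.975, 0.001], [0.975, -0.221, 0.002], [0.002, 0.0, -1.0]]
force: [2.4, 9.2, -0.4]
finger_gap: 0.001
```

```bash
python3 -c "
from h import *
st();kp()"
```

```text
t 33.15 deck xy [ 80.5 -43.9] z 116.8 toolx ang 87.2 F deck [0.8 9.4] -0.4 gap 0.00
pin-rel rho 79.3 ang 8.1 phi(t=16) -3.6
```

Position no longer changes while the force rises, so the keeper is bearing on the mould. I'll go slightly higher and hold for a second, then look before retreating.

Call:
servo_tool(
  motion=[
    [-1, [-0.03, 0, 0], 0],
    [-1, [0, 0, 0], 0],
    [-1, [0, 0, 0], 0],
    [-1, [0, 0, 0], 0],
    [-1, [0, 0, 0], 0],
    [-1, [0, 0, 0], 0],
    [-1, [0, 0, 0], 0],
    [-1, [0, 0, 0], 0],
    [-1, [0, 0, 0], 0],
    [-1, [0, 0, 0], 0],
    [-1, [0, 0, 0], 0],
  ],
)

```text
clock: 34.25
eef_pos: [590.4, -32.1, 116.8]
eef_rot: [[0.221, 0.975, 0.001], [0.975, -0.221, 0.002], [0.002, 0.0, -1.0]]
force: [3.8, 10.4, -0.7]
finger_gap: 0.003
```

```bash
python3 -c "
from h import *
st()"
```

```text
t 34.25 deck xy [ 80.6 -43.9] z 116.8 toolx ang 87.2 F deck [ 1.9 10.9] -0.7 gap 0.00
```

Held at about 10.9 N. Now I back straight off, raise the tool and check.

Call:
servo_tool(
  motion=[
    [-1, [0.1, 0, 0], 0],
    [-1, [0.5, 0, 0], 0],
    [-1, [2, 0, 0], 0],
    [-1, [1, 0, 0], 0],
    [-1, [0, 0, -4], 0],
    [-1, [0, 0, -4], 0],
    [-1, [0, 0, -4], 0],
    [-1, [3, 0, 0], 0],
    [-1, [4, 0, 0], 0],
    [-1, [4, 0, 0], 0],
    [-1, [0, 0, 0], 0],
  ],
)

```text
clock: 35.35
eef_pos: [622.1, 114.4, 236.0]
eef_rot: [[0.216, 0.976, -0.001], [0.976, -0.216, 0.002], [0.002, -0.002, -1.0]]
force: [-0.5, -0.3, -0.9]
finger_gap: -0.002
```

```bash
python3 -c "
from h import *
st()
for n in ('scene','side'):
    p,d=manip.read_camera(n); cv2.imwrite(f'pics/g_{n}.png',p[...,::-1]);P=cloud(n,d); D=(P[:,:2]-O)@RD
    m=(abs(P[:,2]-178)<2.5)&(p[d>0].min(1)>120)&(D[:,1]>-180)&(D[:,1]<-50)&(D[:,0]>0)&(D[:,0]<135)
    print(n,m.sum(),cv2.minEnclosingCircle(D[m].astype(np.float32)),np.median(P[m,2]))
    for r in manip.spot_point('keeper_knob',n)[:1]:
        q=deck(on_z(n,*r['location'],152)); print(n,q.round(1),round(r['score'],2),np.degrees(np.arctan2(q[1]+55,q[0]-2)).round(1))
a=[cv2.imread(f'pics/g_{n}.png')[130:270,170:370] for n in ('scene','side')]
cv2.imwrite('pics/g.png',cv2.resize(np.hstack(a),None,fx=2,fy=2,interpolation=cv2.INTER_CUBIC))
"
```

```text
t 35.35 deck xy [ 86.4 105.8] z 236.0 toolx ang 87.5 F deck [-0.5 -0.4] -0.9 gap -0.00
scene 901 ((74.75221252441406, -121.856201171875), 48.317325592041016) 178.0699573465148
scene [ 76.7 -64.4] 0.63 -7.2
side 477 ((72.00698852539062, -117.21773529052734), 48.31105422973633) 178.82320319044516
side [ 85.3 -60.7] 0.73 -3.9
```

View pics/g.png

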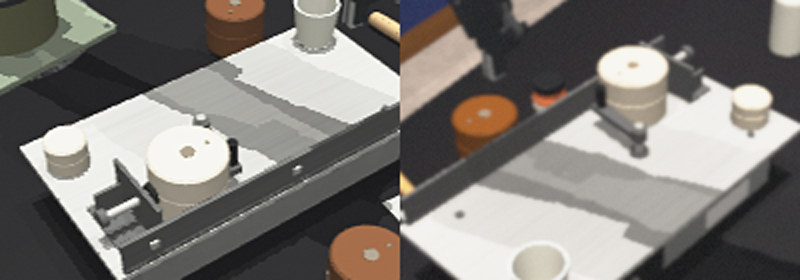

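The mould stands upright against the fence and bumper, and the keeper lies across behind it at about -0.1 rad. The cup and the small mould are where they were.

```bash
python3 -c "
from rig import manip
print(manip.close_job())"
```

```text
the job is handed in; nothing more can be done
None
```

The mould is loaded and nipped against the bumper. I handed the job in at about 35 s of robot time; no verdict was reported.

**What I did**
- **Fence:** I pushed the mould across until the fence stopped it, at deck y of about 107 mm. The force peaked at about 18 N horizontal, or 21 N in all. That is above the 12 N used later but under the 25 N limit.
- **Bumper:** I slid it along the fence with a contact offset to the robot's side, which kept it pressed against the fence. It met the bumper at about y = -119 mm. I held it there for about two seconds at 11 to 11.5 N, slightly under the 12 N asked for.
- **Keeper:** I swung the arm in by its knob and held about 10.9 N for a second. Then I backed straight off and clear.

**Last checks**
- **Mould:** the two cameras put its centre at deck (74.8, -121.9) and (72.0, -117.2) mm. They disagree by 3 to 5 mm, so the 3 mm fence and keeper gaps rest on the felt contacts, not on the pictures. Its top was level at 178 to 179 mm, so it stands upright.
- **Keeper angle:** one camera gave -7.2° and the other -3.9°, about -0.1 rad, which fits the expected contact.
- **Surroundings:** the robot touched nothing at the end. The cup, small mould and pot looked unmoved in the last picture. I did not measure them, and I did not check the spray, spatula and mallet separately.

**What disagreed**
- **Fingertip height:** in both views the fingertips appeared about 28 mm above the reported TCP. My first keeper approach therefore passed over the knob without touching it, and I redid it lower.
- **Push height:** for the same reason, the pushes on the mould were probably higher up it than I planned. It did not tip.

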